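# Offer up the ring carrier over the microscope column

### The job

Pick up the cast ring carrier of the stereo microscope by its neck at its balance point, which lies nearer the heavy collar end than the ring end, and lift it level without tipping it. Hold it still and level above the stand, with the collar's bore centred over the top of the column about 3 cm clear of it and the ring centred over the round stage where the covered dish lies, so that a colleague can guide it down. Do not bump the stand and do not disturb the dish, tube rack, bottle or screwdriver; finish while still holding the carrier there: do not lower it onto the column, put it down or let go.

Things in the scene. Friction and masses are not known exactly. Their poses are not given: they have to be found in the camera images.
- carrier: The loose ring carrier, a cream enamelled casting, 0.55 to 0.8 kg, lying on its flat underside: a thick collar (56 mm across, 52 mm tall), the neck, and a thin ring (90 mm across, 76 mm inside, 26 mm tall). A black clamp knob sticks out of the collar's far end (to 58 mm from the bore axis), a small screw out of the ring's. Origin on the underside right below balance, same axes.
- balance (a point): Balance point of the ring carrier, on its neck (a straight bar 24 mm wide, its sides upright from 5 to 35 mm above the carrier's underside): mid-width, 24 mm above the underside, 63.5 mm from the bore axis, 136.5 mm from the ring axis; the mass centre is within 3 mm. x points along the neck from collar to ring, z up. Bare neck: 35 mm towards the collar, 91 mm towards the ring from here.
- bore (a point): Carrier: centre of the lower mouth of the collar's upright 26 mm through bore, at the level of the underside. Bore axis to ring axis: 200 mm.
- ring (a point): Carrier: point on the ring's axis at the level of the underside.
- stand: Microscope stand, fixed: cream base plate 325 x 200 x 22 mm, an upright steel column (25 mm thick) near one end, with a dark stop collar (42 mm) half-way up and a small screw on its side, and a round white stage disc (95 mm) let in flush near the other end. Origin on the bench under the column's axis; x from column to stage, z up. The plate reaches 60 mm behind and 265 mm ahead of the origin.
- column_top (a point): Centre of the flat top of the stand's column, 222 mm above the bench. Axes as stand.
- stage_centre (a point): Centre of the white stage disc, on the upper face of the base plate, 22 mm above the bench, 200 mm from the column's axis (the same as bore to ring on the carrier).
- dish: Covered clear petri dish, 90 mm across, 15 mm tall, lying on the stage; origin at the centre of its underside. To be left alone.
- rack: Yellow tube rack, 70 x 150 x 50 mm, with blue-capped tubes up to 84 mm high; origin at the centre of its underside. To be left alone.
- reagent: Amber bottle with a blue cap, 68 mm across, 150 mm tall; origin at the centre of its underside. To be left alone.
- screwdriver: Screwdriver, 170 mm long, lying on the bench; to be left alone.

How it is judged:
By the outcome, as a careful person would: the job done as asked, in the order asked, and still so for the second after the job is handed in, while the arm keeps its last pose, push and grip.
It also fails if it takes over 45 s, if anything falls off the work surface, if the arm or the gripper's body presses on something with over 40 N, if the wrist force passes 120 N, or if a joint passes its speed limit or range.

### The arm

A 6-joint arm with a two-finger parallel gripper is mounted at the origin on the work surface. World frame = base frame: x ahead of the robot, y to its left, z up, the work surface at z = 0. Lengths are in m, angles in rad, forces in N, time in s.
With the tool pointing down it reaches from about 0.375 to 0.9 m from the base axis. Payload 3.1 kg.
Tool frame: the origin (TCP) lies where the fingers leave the gripper's body, on its centre line; the fingertips stand 73 mm ahead of it and the grasp point (between the pads) lies 54 mm ahead of it; z points along the fingers, y is the line along which they close (so a half turn about z gives the same grasp; the last joint's range is limited). The gripper opens to 85 mm and grips with 20 to 120 N. Pads are 22 mm wide; open, the fingers measure 114 mm over their backs; the gripper's body (76 mm by 85 mm) begins 54 mm behind the grasp point. The pads swing forward as they close: fully open they stand 13 mm farther back than shut.
Start: joints at [0.923, 0.527, 1.433, -0, 1.181, -0.178], TCP at [0.282, 0.558, 0.304] pointing down, gripper open.
Joint ranges: [-3.08, 3.08], [-0.75, 2.2], [0.22, 2.44], [-1.43, 4.57], [0, 2.65], [-2.85, 2.85]. Speed limits (rad/s): [2.79, 2.79, 3.14, 3.14, 3.14, 3.14].

### API

Orientations are given as a unit quaternion [x, y, z, w].
In Python, from station import manip gives the robot as it stands.
- The arm moves only by the shell command python3 -m crank 'ROWS' [FORCE]. ROWS is JSON, a list of rows, each an object with "dp": the shift along the tool's x, y, z normalised to -1 to 1, where 1 is 50 cm, a list of three; "delta_rot": the turn, a rotation vector about the tool's x, y, z normalised to -1 to 1, where 1 is 2 pi rad, a list of three; "fingers": the opening, from -1 (shut) to 1 (fully open). A call has 1 to 12 rows; each row shifts and turns the commanded pose from where the row before left it, along the tool's axes as they then stand; what a row does not reach is not made up. A row lasts 1/12 s, in which the tool goes at most 41.7 mm and 7.16 degrees, less where a joint would pass 70% of its speed; a pose out of reach is approached as far as the arm can. A call with a number of a shift or a turn outside -1 to 1 is refused whole. A call with a gripper value outside its range is refused whole. The fingers move at their own pace and stop on an object; FORCE is the grip in N (left out, the last holds). Time passes only in rows, so rows that do not move let the fingers close. It gives the time, the measured TCP pose, the force, the opening and the grip force at its end, in the units of the state.
- manip.sense(): the state, without advancing time (a new reading comes with each control period).
- manip.snapshot(name): name is "scene" or "top" or "wrist"; returns (picture, depth): 420x560x3 uint8, red, green, blue; 420x560 float32, m along the optical axis (not along the pixel's ray), 0 where there is no reading.
- manip.camera_model(name): a dict with "fx", "fy", "cx", "cy" (pixels), "origin" and "attitude" of the camera in the world. Camera axes: x right, y up, looking along -z (the intrinsics and any distortion apply to the point x, -y, -z); pixel columns grow to the right and rows downward; lengths in m; the calibration is good to about 2 mm. A picture is of the moment at which its call begins: read the wrist's pose just before it. camera_model takes no time and is no camera call; for the wrist camera it gives the pose at the moment of the call.
- manip.sign_off(): hands the job in; it is judged then, once.
The state is a dict: "t": time; "q": joint angles; "qd": joint speeds; "tau": joint torques, N m; "tcp_pos": TCP position; "tool_rot": TCP orientation; "force": force on the tool from outside, world axes, zero at the start; "ft_torque": the same for the moment, N m; "finger_gap": opening from 0.0 (shut) to 1.0 (fully open); "gripper_force": force on a finger pad.
Only numpy, scipy, OpenCV 4.12 (cv2) and the standard library are available. Lean on these libraries where they do the work, as an engineer would, in place of code of your own. Each camera call takes 0.05 s, during which the arm holds its last target. There are 200 camera calls.

## Working session

There is one attempt and no reset: what is moved stays moved. The work goes in short steps, Python scripts to look and compute and a shell command to move; the robot and the scene stay as the last step left them, time stands still between calls to the robot, and variables do not carry over. Pictures are saved under pics/ and viewed, at most 10 in all, crops included, and the job is handed in when it is done.

```bash
mkdir -p pics; ls; python3 - <<'E'
from station import manip
import cv2,numpy as np
s=manip.sense();print(s)
for n in("scene","top"):
    p,d=manip.snapshot(n);np.savez(f"{n}.npz",p=p,d=d)
    cv2.imwrite(f"pics/{n}.png",p[:,:,::-1]);print(n,manip.camera_model(n))
E
```

```text
pics
{'t': 0.0, 'q': array([ 9.23467660e-01,  5.28472215e-01,  1.43389488e+00,  1.12950370e-05,
        1.18140715e+00, -1.78507144e-01]), 'qd': array([-0.00221197, -0.0001896 , -0.00061541, -0.00045299,  0.00025187,
        0.00053507]), 'tau': array([-1.41131910e-03, -4.42364001e+01, -1.78018391e+01, -2.90959870e-04,
        8.34396196e-03,  2.47252373e-06]), 'tcp_pos': array([0.28203055, 0.55712326, 0.3029321 ]), 'tool_rot': array([ 2.32271855e-01,  9.72650295e-01, -9.97024341e-04, -4.42502688e-04]), 'force': array([-0.19921536, -0.08538767,  0.93146216]), 'ft_torque': array([ 0.02462222,  0.08537866, -0.01564546]), 'gripper_force': 0.0, 'finger_gap': 1.0014267263417418}
scene {'fx': 469.87474947777696, 'fy': 469.87474947777696, 'cx': 278.17685641052543, 'cy': 200.2670358652378, 'origin': array([ 1.14300877, -0.41304405,  1.28056371]), 'attitude': array([0.22472459, 0.14124151, 0.53706609, 0.80069327])}
top {'fx': 481.41394642855994, 'fy': 481.41394642855994, 'cx': 281.4625077863385, 'cy': 207.3266400977464, 'origin': array([ 0.43051949, -0.1456113 ,  1.25117999]), 'attitude': array([ 0.03199198, -0.04978267, -0.70490357,  0.70683036])}
```

View pics/top.png

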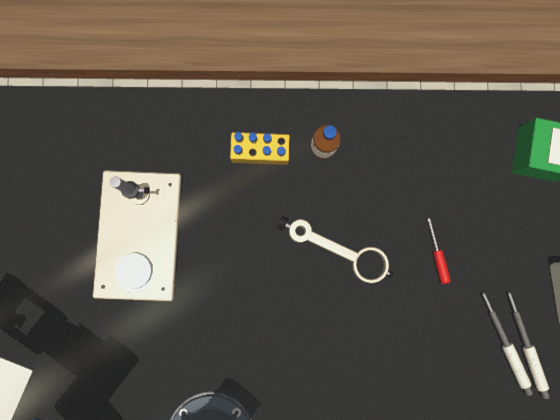

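View pics/scene.png

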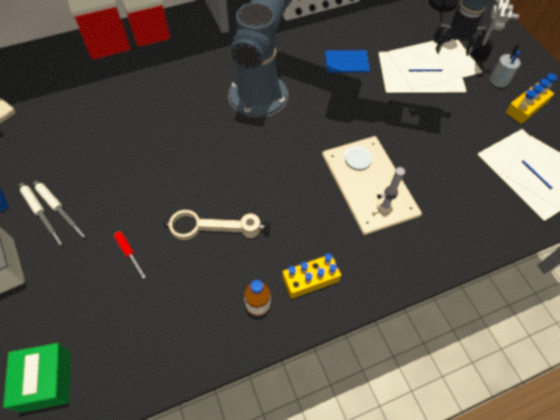

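The top view shows the collar at about (300,231), the ring at (371,265), the column top at (116,182), the stage at (133,272) and the plate spanning x 95–180, y 171–300. The scene view shows the column top at about (399,173).

```bash
cat > h.py <<'E'
import numpy as np,cv2
from scipy.spatial.transform import Rotation as R
def ray(m,u,v,z):
    d=R.from_quat(m['attitude']).apply([(u-m['cx'])/m['fx'],-(v-m['cy'])/m['fy'],-1.])
    return m['origin']+d*(z-m['origin'][2])/d[2]
def proj(m,P):
    c=R.from_quat(m['attitude']).inv().apply(np.asarray(P)-m['origin'])
    return np.array([m['cx']+m['fx']*c[0]/-c[2], m['cy']-m['fy']*c[1]/-c[2]])
def ortho(m,p,z,c,half=.15,s=.0005):
    """rectify picture to the plane z: rows +x up, cols +y left"""
    n=int(2*half/s); w=[(c[0]+half,c[1]+half),(c[0]+half,c[1]-half),(c[0]-half,c[1]-half),(c[0]-half,c[1]+half)]
    src=np.float32([proj(m,(x,y,z)) for x,y in w])
    return cv2.warpPerspective(p,cv2.getPerspectiveTransform(src,np.float32([[0,0],[n,0],[n,n],[0,n]])),(n,n))
E
python3 - <<'E'
from h import *
from station import manip
m=manip.camera_model("top");f=np.load("top.npz");p,d=f['p'],f['d']
hsv=cv2.cvtColor(p,cv2.COLOR_RGB2HSV)
M=((hsv[...,2]>110)&(hsv[...,1]<110)).astype(np.uint8)
cs,h=cv2.findContours(M,cv2.RETR_CCOMP,cv2.CHAIN_APPROX_NONE)
for i,c in enumerate(cs):
    a=cv2.contourArea(c);x,y,w,hh=cv2.boundingRect(c)
    if a>20 and 80<x<420 and 150<y<310: 
        print(i,a,(x,y,w,hh),h[0][i], cv2.fitEllipse(c) if len(c)>5 else'')
        if a>5000: r=cv2.minAreaRect(c);b=cv2.boxPoints(r);print([ray(m,*q,.022).round(4) for q in b])
o=p[140:320,80:420];cv2.imwrite("pics/c.png",cv2.resize(o,None,fx=2.3,fy=2.3,interpolation=cv2.INTER_CUBIC)[:,:,::-1])
E
```

```text
17 1857.0 (286, 219, 104, 64) [20 16 18 -1] ((343.4348449707031, 251.50448608398438), (34.94603729248047, 110.97277069091797), 115.87411499023438)
18 682.5 (356, 249, 30, 32) [19 -1 -1 17] ((370.4150695800781, 264.49224853515625), (28.94663429260254, 30.138137817382812), 147.4128875732422)
19 78.0 (295, 226, 11, 11) [-1 18 -1 17] ((299.9620666503906, 230.61798095703125), (9.551331520080566, 10.633772850036621), 127.06707000732422)
21 10001.0 (93, 170, 88, 131) [26 20 22 -1] ((136.8742218017578, 236.04017639160156), (90.28826904296875, 155.00656127929688), 5.191042900085449)
[array([0.3447, 0.2957, 0.022 ]), array([0.6745, 0.287 , 0.022 ]), array([0.6606, 0.0803, 0.022 ]), array([0.3303, 0.0955, 0.022 ])]
25 387.5 (116, 179, 35, 21) [-1 24 -1 21] ((131.8929443359375, 189.25914001464844), (17.272579193115234, 31.740686416625977), 103.51239776611328)
```

View pics/c.png

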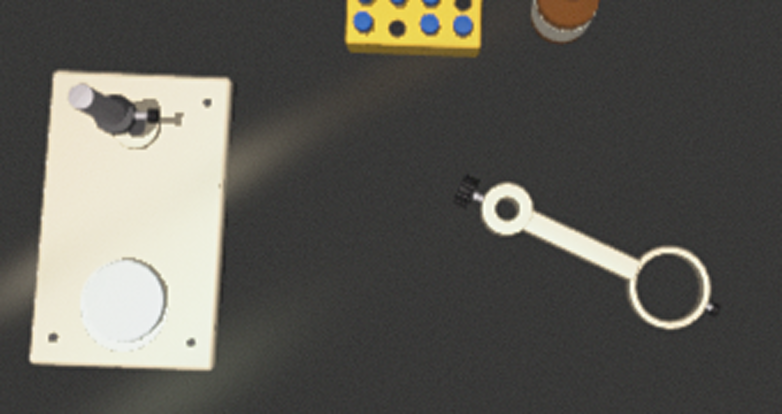

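The crop shows the column top at about (81,97), i.e. full-image (115.2,182.2). The collar is at about (300.3,230.8), the ring at (371.2,264.8), and the plate corners are clear. The column's screw and the collar's knob both point away from the stage side.

```bash
python3 - <<'E'
from h import *
from station import manip
m=manip.camera_model("top");ms=manip.camera_model("scene")
f=np.load("top.npz");p=f['p'];ps=np.load("scene.npz")['p']
k=lambda u,v:(80+u/2.3,140+v/2.3)
C=[ray(m,*k(*q),.022) for q in((54,71),(230,79),(213,369),(31,362))]
print("plate",np.round(C,4)); 
ax=(C[0]+C[1]-C[2]-C[3])/2; print("len",np.linalg.norm(ax),"yaw stage dir",np.degrees(np.arctan2(-ax[1],-ax[0])))
ct=ray(m,*k(81,97),.222);print("coltop",ct)
cm=(C[0]+C[1])/2; u=-ax/np.linalg.norm(ax); print("col from plate",cm+u*.060,"stage",cm+u*.26)
hsv=cv2.cvtColor(p,cv2.COLOR_RGB2HSV)
# stage: dish = low saturation bright inside the plate
M=((hsv[...,2]>170)&(hsv[...,1]<22)).astype(np.uint8);M[:, :95]=0;M[:,180:]=0;M[:230]=0;M[301:]=0
c=max(cv2.findContours(M,0,1)[0],key=cv2.contourArea);e=cv2.fitEllipse(c);print(e,"dish",ray(m,*e[0],.037))
b=ray(m,300.3,230.8,.052);r=ray(m,371.2,264.8,.026);print("bore",b,"ring",r,np.linalg.norm((b-r)[:2]))
# scene view: project and measure
for n,P in(("col",ct),("bore",b),("ring",r)):print(n,proj(ms,P))
o=ps[120:270,150:440];cv2.imwrite("pics/s.png",cv2.resize(o,None,fx=2.7,fy=2.7,interpolation=cv2.INTER_CUBIC)[:,:,::-1])
E
```

```text
plate [[0.6659 0.2811 0.022 ]
 [0.658  0.0853 0.022 ]
 [0.3379 0.0955 0.022 ]
 [0.3455 0.2919 0.022 ]]
len 0.3203609525588185 yaw stage dir 178.12317663077295
coltop [0.60307322 0.1856427  0.222     ]
col from plate [0.60193795 0.18515478 0.022     ] stage [0.40204524 0.19170496 0.022     ]
((144.6540985107422, 272.2341613769531), (54.17047882080078, 84.31061553955078), 45.5194206237793) dish [0.40803946 0.16347257 0.037     ]
bore [ 0.51116909 -0.22287579  0.052     ] ring [ 0.4270086  -0.40457117  0.026     ] 0.2002403539787515
col [398.66852985 170.53642145]
bore [249.39086827 221.87784497]
ring [183.28295709 223.10412639]
```

View pics/s.png

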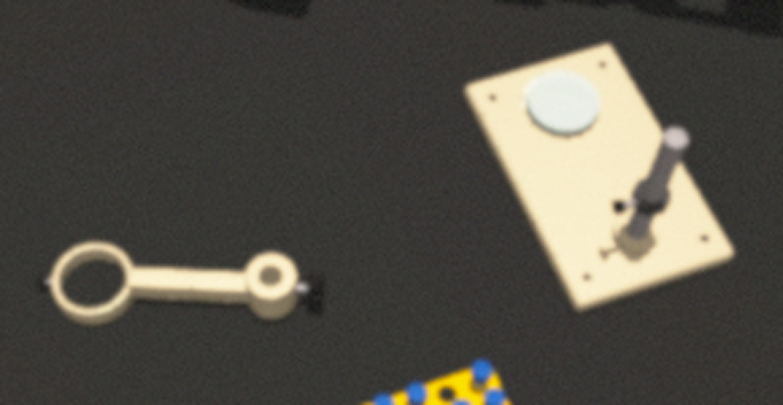

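The scene view agrees with the top view: the column top is at (400.4,170.7) against a predicted (398.7,170.5), and the bore and ring match within 1 px. First move is to turn the tool 88° about its z to face across the neck.

```bash
cat > plan.py <<'E'
import sys;from h import *
from station import manip
# goal x y z yaw(deg of tool x)
g=[float(a) for a in sys.argv[1:5]]
s=manip.sense();T=R.from_quat(s['tool_rot']);G=R.from_euler('z',g[3],degrees=True)*R.from_quat([1,0,0,0])
print("tcp",s['tcp_pos'].round(4),"yaw",np.degrees(np.arctan2(*T.as_matrix()[1::-1,0])).round(2),"z axis",T.as_matrix()[:,2].round(4),"t",s['t'],"F",s['force'].round(2),"tq",s['ft_torque'].round(2),"gap",round(s['finger_gap'],3),"grip",s['gripper_force'])
print("dp now axes",(T.inv().apply(np.array(g[:3])-s['tcp_pos'])/.5).round(4),"dp goal axes",(G.inv().apply(np.array(g[:3])-s['tcp_pos'])/.5).round(4),"drot",((T.inv()*G).as_rotvec()/2/np.pi).round(5))
E
r='{"dp":[0,0,0],"delta_rot":[0,0,0.0198],"fingers":1}'
python3 -m crank '[{"dp":[0,0,0],"delta_rot":[0,0,0.0198],"fingers":1},{"dp":[0,0,0],"delta_rot":[0,0,0.0198],"fingers":1},{"dp":[0,0,0],"delta_rot":[0,0,0.0198],"fingers":1},{"dp":[0,0,0],"delta_rot":[0,0,0.0198],"fingers":1},{"dp":[0,0,0],"delta_rot":[0,0,0.0198],"fingers":1},{"dp":[0,0,0],"delta_rot":[0,0,0.0198],"fingers":1},{"dp":[0,0,0],"delta_rot":[0,0,0.0198],"fingers":1},{"dp":[0,0,0],"delta_rot":[0,0,0.0198],"fingers":1},{"dp":[0,0,0],"delta_rot":[0,0,0.0198],"fingers":1},{"dp":[0,0,0],"delta_rot":[0,0,0.0198],"fingers":1},{"dp":[0,0,0],"delta_rot":[0,0,0.0198],"fingers":1},{"dp":[0,0,0],"delta_rot":[0,0,0.0198],"fingers":1}]'
python3 plan.py 0.4845 -0.2805 0.25 65.15
```

```text
t: 1.1
tcp_pos: [0.2821, 0.5573, 0.3033]
tool_rot: [0.833, 0.554, -0.001, 0.0]
force: [-0.8, -0.1, -0.1]
finger_gap: 0.999
gripper_force: 0.0
tcp [0.2821 0.5573 0.3033] yaw 67.26 z axis [-8.0e-04 -1.1e-03 -1.0e+00] t 1.1 F [-0.77 -0.11 -0.06] tq [-0.05 -0.03  0.02] gap 0.999 grip 0.0
dp now axes [-1.3887  1.0211  0.1081] dp goal axes [-1.3504  1.0714  0.1066] drot [-5.00e-05  2.10e-04  5.85e-03]
```

```bash

python3 -m crank '[{"dp":[0,0,0],"delta_rot":[0,0,0.0058],"fingers":1},{"dp":[-0.0614,0.0487,0],"delta_rot":[0,0,0],"fingers":1},{"dp":[-0.0614,0.0487,0],"delta_rot":[0,0,0],"fingers":1},{"dp":[-0.0614,0.0487,0],"delta_rot":[0,0,0],"fingers":1},{"dp":[-0.0614,0.0487,0],"delta_rot":[0,0,0],"fingers":1},{"dp":[-0.0614,0.0487,0],"delta_rot":[0,0,0],"fingers":1},{"dp":[-0.0614,0.0487,0],"delta_rot":[0,0,0],"fingers":1},{"dp":[-0.0614,0.0487,0],"delta_rot":[0,0,0],"fingers":1},{"dp":[-0.0614,0.0487,0],"delta_rot":[0,0,0],"fingers":1},{"dp":[-0.0614,0.0487,0],"delta_rot":[0,0,0],"fingers":1},{"dp":[-0.0614,0.0487,0],"delta_rot":[0,0,0],"fingers":1},{"dp":[-0.0614,0.0487,0],"delta_rot":[0,0,0],"fingers":1}]'
python3 -m crank '[{"dp":[-0.0614,0.0487,0.01],"delta_rot":[0,0,0],"fingers":1},{"dp":[-0.0614,0.0487,0.01],"delta_rot":[0,0,0],"fingers":1},{"dp":[-0.0614,0.0487,0.01],"delta_rot":[0,0,0],"fingers":1},{"dp":[-0.0614,0.0487,0.01],"delta_rot":[0,0,0],"fingers":1},{"dp":[-0.0614,0.0487,0.01],"delta_rot":[0,0,0],"fingers":1},{"dp":[-0.0614,0.0487,0.01],"delta_rot":[0,0,0],"fingers":1},{"dp":[-0.0614,0.0487,0.01],"delta_rot":[0,0,0],"fingers":1},{"dp":[-0.0614,0.0487,0.01],"delta_rot":[0,0,0],"fingers":1},{"dp":[-0.0614,0.0487,0.01],"delta_rot":[0,0,0],"fingers":1},{"dp":[-0.0614,0.0487,0.01],"delta_rot":[0,0,0],"fingers":1},{"dp":[-0.0614,0.0487,0],"delta_rot":[0,0,0],"fingers":1},{"dp":[0,0,0],"delta_rot":[0,0,0],"fingers":1}]'
python3 -m crank '[{"dp":[0,0,0],"delta_rot":[0,0,0],"fingers":1},{"dp":[0,0,0],"delta_rot":[0,0,0],"fingers":1}]' >/dev/null
python3 plan.py 0.4845 -0.2805 0.25 65.15
python3 - <<'E'
from h import *
from station import manip
m=manip.camera_model("wrist");p,d=manip.snapshot("wrist");np.savez("w.npz",p=p,d=d)
cv2.imwrite("pics/w.png",p[:,:,::-1]);print(m)
for n,P in(("bore",(.5112,-.2229,.052)),("ring",(.427,-.4046,.026)),("bal",(.4845,-.2805,.035))):print(n,proj(m,P))
E
```

```text
t: 2.1
tcp_pos: [0.3859, 0.1375, 0.3039]
tool_rot: [0.841, 0.541, -0.0, -0.0]
force: [1.0, -0.4, 0.0]
finger_gap: 0.999
gripper_force: 0.0
t: 3.1
tcp_pos: [0.4923, -0.2871, 0.2538]
tool_rot: [0.842, 0.539, 0.0, 0.004]
force: [0.5, -0.9, 0.3]
finger_gap: 1.0
gripper_force: 0.0
tcp [ 0.4892 -0.2785  0.2532] yaw 65.47 z axis [-0.0018  0.0019 -1.    ] t 3.2667 F [-0.09  0.37 -0.68] tq [0.02 0.04 0.01] gap 1.001 grip 0.0
dp now axes [-0.0075 -0.0069  0.0064] dp goal axes [-0.0075 -0.0069  0.0064] drot [-0.00039 -0.00016  0.0009 ]
{'fx': 331.5787630822572, 'fy': 331.5787630822572, 'cx': 275.16165388832803, 'cy': 209.61381460133055, 'origin': array([ 0.52050369, -0.21158894,  0.32404152]), 'attitude': array([-0.14224604,  0.03205089, -0.20964808,  0.96684357])}
bore [271.22197308 128.22743451]
ring [270.96827609 323.53700593]
bal [271.25355517 199.5766196 ]
```

View pics/w.png

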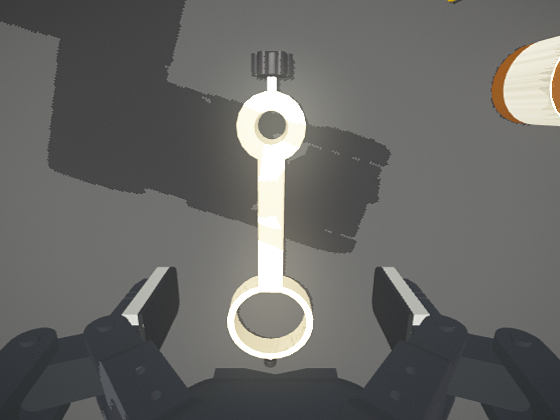

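The wrist view shows the collar at (271,127), the ring at (271,322) and the neck centred at column 271. These match predictions to about 1 px, so the estimate holds. Next: correct the small offset and descend.

```bash

python3 -m crank '[{"dp":[-0.0075,-0.0069,0],"delta_rot":[-0.0004,-0.0002,0.0009],"fingers":1},{"dp":[0,0,0.04],"delta_rot":[0,0,0],"fingers":1},{"dp":[0,0,0.05],"delta_rot":[0,0,0],"fingers":1},{"dp":[0,0,0.05],"delta_rot":[0,0,0],"fingers":1},{"dp":[0,0,0.05],"delta_rot":[0,0,0],"fingers":1},{"dp":[0,0,0.03],"delta_rot":[0,0,0],"fingers":1},{"dp":[0,0,0.02],"delta_rot":[0,0,0],"fingers":1},{"dp":[0,0,0],"delta_rot":[0,0,0],"fingers":1},{"dp":[0,0,0],"delta_rot":[0,0,0],"fingers":1},{"dp":[0,0,0],"delta_rot":[0,0,0],"fingers":1}]' >/dev/null
python3 plan.py 0.4845 -0.2805 0.078 65.15
```

```text
tcp [ 0.486  -0.2814  0.135 ] yaw 65.22 z axis [ 0.0032 -0.0035 -1.    ] t 4.15 F [ 0.01 -0.15  1.25] tq [-0.02  0.01 -0.02] gap 0.999 grip 0.0
dp now axes [ 0.0006 -0.004   0.114 ] dp goal axes [ 0.0004 -0.0035  0.114 ] drot [0.0007  0.00029 0.00021]
```

```bash

python3 -m crank '[{"dp":[0.0005,-0.0037,0],"delta_rot":[0.0006,0.0003,0.0002],"fingers":1},{"dp":[0,0,0.03],"delta_rot":[0,0,0],"fingers":1},{"dp":[0,0,0.03],"delta_rot":[0,0,0],"fingers":1},{"dp":[0,0,0.024],"delta_rot":[0,0,0],"fingers":1},{"dp":[0,0,0.015],"delta_rot":[0,0,0],"fingers":1},{"dp":[0,0,0.01],"delta_rot":[0,0,0],"fingers":1},{"dp":[0,0,0],"delta_rot":[0,0,0],"fingers":1},{"dp":[0,0,0],"delta_rot":[0,0,0],"fingers":1},{"dp":[0,0,0],"delta_rot":[0,0,0],"fingers":1},{"dp":[0,0,0],"delta_rot":[0,0,0],"fingers":1}]' >/dev/null
python3 plan.py 0.4845 -0.2805 0.078 65.15
```

```text
tcp [ 0.4841 -0.2805  0.08  ] yaw 65.12 z axis [-0.e+00  3.e-04 -1.e+00] t 4.9833 F [-0.09 -0.95  0.54] tq [-0.01 -0.03  0.01] gap 0.999 grip 0.0
dp now axes [0.0004 0.0006 0.0039] dp goal axes [0.0004 0.0006 0.0039] drot [-2.e-05 -4.e-05 -8.e-05]
```

```bash

python3 -m crank '[{"dp":[0,0,0.003],"delta_rot":[0,0,0],"fingers":-1},{"dp":[0,0,0],"delta_rot":[0,0,0],"fingers":-1},{"dp":[0,0,0],"delta_rot":[0,0,0],"fingers":-1},{"dp":[0,0,0],"delta_rot":[0,0,0],"fingers":-1},{"dp":[0,0,0],"delta_rot":[0,0,0],"fingers":-1},{"dp":[0,0,0],"delta_rot":[0,0,0],"fingers":-1},{"dp":[0,0,0],"delta_rot":[0,0,0],"fingers":-1},{"dp":[0,0,0],"delta_rot":[0,0,0],"fingers":-1},{"dp":[0,0,0],"delta_rot":[0,0,0],"fingers":-1},{"dp":[0,0,0],"delta_rot":[0,0,0],"fingers":-1},{"dp":[0,0,0],"delta_rot":[0,0,0],"fingers":-1},{"dp":[0,0,0],"delta_rot":[0,0,0],"fingers":-1}]' 80
python3 plan.py 0.4845 -0.2805 0.078 65.15
```

```text
t: 5.98
tcp_pos: [0.4838, -0.2803, 0.0782]
tool_rot: [0.843, 0.538, -0.0, -0.001]
force: [-1.4, 0.1, 4.9]
finger_gap: 0.269
gripper_force: 80.2
tcp [ 0.4838 -0.2803  0.0782] yaw 65.12 z axis [-9.0e-04  1.1e-03 -1.0e+00] t 5.9833 F [-1.4   0.13  4.92] tq [0.11 0.24 0.05] gap 0.269 grip 80.20692944526672
dp now axes [0.0002 0.0014 0.0004] dp goal axes [0.0002 0.0014 0.0004] drot [-2.e-04 -9.e-05 -7.e-05]
```

```bash

python3 -m crank '[{"dp":[0,0,-0.006],"delta_rot":[0,0,0],"fingers":-1},{"dp":[0,0,-0.01],"delta_rot":[0,0,0],"fingers":-1},{"dp":[0,0,-0.015],"delta_rot":[0,0,0],"fingers":-1},{"dp":[0,0,-0.015],"delta_rot":[0,0,0],"fingers":-1},{"dp":[0,0,-0.01],"delta_rot":[0,0,0],"fingers":-1},{"dp":[0,0,-0.004],"delta_rot":[0,0,0],"fingers":-1},{"dp":[0,0,0],"delta_rot":[0,0,0],"fingers":-1},{"dp":[0,0,0],"delta_rot":[0,0,0],"fingers":-1},{"dp":[0,0,0],"delta_rot":[0,0,0],"fingers":-1},{"dp":[0,0,0],"delta_rot":[0,0,0],"fingers":-1}]' >/dev/null
python3 plan.py 0.4845 -0.2805 0.34 65.15
python3 - <<'E'
from h import *
from station import manip
m=manip.camera_model("wrist");s=manip.sense();p,d=manip.snapshot("wrist");np.savez("w2.npz",p=p,d=d)
cv2.imwrite("pics/w2.png",p[:,:,::-1])
E
```

```text
tcp [ 0.4837 -0.2802  0.1076] yaw 65.12 z axis [-0.0014  0.0016 -1.    ] t 6.8167 F [ 0.13 -1.34 -7.1 ] tq [-0.03 -0.04 -0.01] gap 0.268 grip 78.93218278884888
dp now axes [ 0.0005  0.0009 -0.4647] dp goal axes [ 1.000e-04  1.800e-03 -4.647e-01] drot [-3.1e-04 -1.4e-04 -9.0e-05]
```

View pics/w2.png

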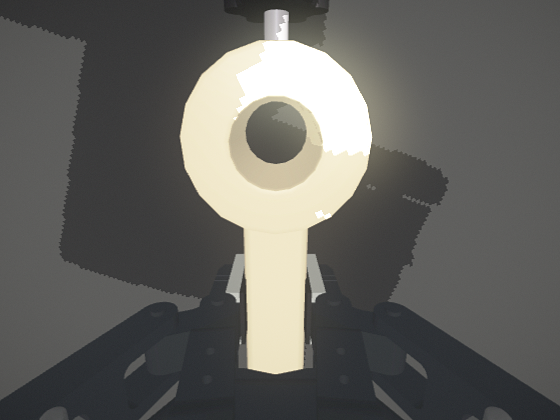

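The neck sits centred between the pads and the collar is unobstructed: outer edge centred at about (276,135), bore at (276,143). The moment is near zero, so it is balanced and level. Now lift.

```bash

python3 -m crank '[{"dp":[0,0,-0.02],"delta_rot":[-0.0002,-0.0001,0],"fingers":-1},{"dp":[0,0,-0.035],"delta_rot":[0,0,0],"fingers":-1},{"dp":[0,0,-0.045],"delta_rot":[0,0,0],"fingers":-1},{"dp":[0,0,-0.045],"delta_rot":[0,0,0],"fingers":-1},{"dp":[0,0,-0.045],"delta_rot":[0,0,0],"fingers":-1},{"dp":[0,0,-0.045],"delta_rot":[0,0,0],"fingers":-1},{"dp":[0,0,-0.045],"delta_rot":[0,0,0],"fingers":-1},{"dp":[0,0,-0.045],"delta_rot":[0,0,0],"fingers":-1},{"dp":[0,0,-0.045],"delta_rot":[0,0,0],"fingers":-1},{"dp":[0,0,-0.045],"delta_rot":[0,0,0],"fingers":-1},{"dp":[0,0,-0.035],"delta_rot":[0,0,0],"fingers":-1},{"dp":[0,0,-0.015],"delta_rot":[0,0,0],"fingers":-1}]' >/dev/null
python3 -m crank '[{"dp":[0,0,0],"delta_rot":[0,0,0],"fingers":-1},{"dp":[0,0,0],"delta_rot":[0,0,0],"fingers":-1},{"dp":[0,0,0],"delta_rot":[0,0,0],"fingers":-1}]' >/dev/null
python3 plan.py 0.5395 0.1877 0.34 -1.9
python3 - <<'E'
from h import *
from station import manip
m=manip.camera_model("wrist");p,d=manip.snapshot("wrist")
v,u=np.mgrid[40:235,180:375];D=d[40:235,180:375]
ok=(D>0)
P=np.stack([(u-m['cx'])/m['fx']*D,-(v-m['cy'])/m['fy']*D,-D],-1)[ok]
W=R.from_quat(m['attitude']).apply(P)+m['origin']
zt=np.percentile(W[:,2],90);print(zt)
W=W[abs(W[:,2]-zt)<.006];c=W.mean(0);n=np.linalg.svd(W-c,full_matrices=0)[2][2];print(len(W),c,n*np.sign(n[2]))
E
```

```text
tcp [ 0.483  -0.2796  0.3389] yaw 65.12 z axis [-0.0028  0.0025 -1.    ] t 8.1167 F [ 0.31  0.72 -8.14] tq [-0.03 -0.04 -0.  ] gap 0.266 grip 79.52990770339966
dp now axes [ 8.953e-01 -2.906e-01 -3.000e-04] dp goal axes [ 0.082  -0.9377 -0.0023] drot [-6.1000e-04  1.8000e-04  1.8616e-01]
0.31392627483686686
22966 [ 0.51151692 -0.21957361  0.31322799] [ 4.30533767e-04 -1.71003889e-03  9.99998445e-01]
```

Level within 0.1°; the underside is 77.7 mm below the TCP, so the final TCP z is about 0.330. Turn first, then translate.

```bash

python3 -m crank '[{"dp":[0,0,0],"delta_rot":[-0.0004,0.0001,0.008],"fingers":-1},{"dp":[0,0,0],"delta_rot":[0,0,0.014],"fingers":-1},{"dp":[0,0,0],"delta_rot":[0,0,0.018],"fingers":-1},{"dp":[0,0,0],"delta_rot":[0,0,0.019],"fingers":-1},{"dp":[0,0,0],"delta_rot":[0,0,0.019],"fingers":-1},{"dp":[0,0,0],"delta_rot":[0,0,0.019],"fingers":-1},{"dp":[0,0,0],"delta_rot":[0,0,0.019],"fingers":-1},{"dp":[0,0,0],"delta_rot":[0,0,0.019],"fingers":-1},{"dp":[0,0,0],"delta_rot":[0,0,0.019],"fingers":-1},{"dp":[0,0,0],"delta_rot":[0,0,0.018],"fingers":-1},{"dp":[0,0,0],"delta_rot":[0,0,0.010],"fingers":-1},{"dp":[0,0,0],"delta_rot":[0,0,0.004],"fingers":-1}]' >/dev/null
python3 -m crank '[{"dp":[0,0,0],"delta_rot":[0,0,0],"fingers":-1},{"dp":[0,0,0],"delta_rot":[0,0,0],"fingers":-1},{"dp":[0,0,0],"delta_rot":[0,0,0],"fingers":-1}]' >/dev/null
python3 plan.py 0.5395 0.1877 0.342 -1.9
```

```text
tcp [ 0.4837 -0.2802  0.3396] yaw -1.81 z axis [ 1.2e-03  6.0e-04 -1.0e+00] t 9.4167 F [ 0.79 -0.27 -6.22] tq [-0.01  0.01 -0.08] gap 0.269 grip 79.247807264328
dp now axes [ 0.0821 -0.9388 -0.0042] dp goal axes [ 0.0806 -0.939  -0.0049] drot [-0.0001  -0.00019  0.00026]
```

```bash

python3 -m crank '[{"dp":[0.0045,-0.02,-0.004],"delta_rot":[0,0,0],"fingers":-1},{"dp":[0.0045,-0.04,0],"delta_rot":[0,0,0],"fingers":-1},{"dp":[0.0045,-0.06,0],"delta_rot":[0,0,0],"fingers":-1},{"dp":[0.0045,-0.06,0],"delta_rot":[0,0,0],"fingers":-1},{"dp":[0.0045,-0.06,0],"delta_rot":[0,0,0],"fingers":-1},{"dp":[0.0045,-0.06,0],"delta_rot":[0,0,0],"fingers":-1},{"dp":[0.0045,-0.06,0],"delta_rot":[0,0,0],"fingers":-1},{"dp":[0.0045,-0.06,0],"delta_rot":[0,0,0],"fingers":-1},{"dp":[0.0045,-0.06,0],"delta_rot":[0,0,0],"fingers":-1},{"dp":[0.0045,-0.06,0],"delta_rot":[0,0,0],"fingers":-1},{"dp":[0.0045,-0.06,0],"delta_rot":[0,0,0],"fingers":-1},{"dp":[0.0045,-0.06,0],"delta_rot":[0,0,0],"fingers":-1}]'
python3 -m crank '[{"dp":[0.0045,-0.06,0],"delta_rot":[0,0,0],"fingers":-1},{"dp":[0.0045,-0.06,0],"delta_rot":[0,0,0],"fingers":-1},{"dp":[0.0045,-0.06,0],"delta_rot":[0,0,0],"fingers":-1},{"dp":[0.0045,-0.05,0],"delta_rot":[0,0,0],"fingers":-1},{"dp":[0.0045,-0.03,0],"delta_rot":[0,0,0],"fingers":-1},{"dp":[0.0045,-0.015,0],"delta_rot":[0,0,0],"fingers":-1},{"dp":[0,0,0],"delta_rot":[0,0,0],"fingers":-1},{"dp":[0,0,0],"delta_rot":[0,0,0],"fingers":-1},{"dp":[0,0,0],"delta_rot":[0,0,0],"fingers":-1},{"dp":[0,0,0],"delta_rot":[0,0,0],"fingers":-1}]' >/dev/null
python3 plan.py 0.5395 0.1877 0.33 -1.9
python3 - <<'E'
from h import *
from station import manip
m=manip.camera_model("wrist");p,d=manip.snapshot("wrist");np.savez("w3.npz",p=p,d=d,**m);cv2.imwrite("pics/w3.png",p[:,:,::-1])
m=manip.camera_model("top");p,d=manip.snapshot("top");np.savez("t3.npz",p=p,d=d)
o=p[140:320,60:260];cv2.imwrite("pics/t3.png",cv2.resize(o,None,fx=3,fy=3,interpolation=cv2.INTER_CUBIC)[:,:,::-1])
E
```

```text
t: 10.42
tcp_pos: [0.521, 0.0509, 0.3426]
tool_rot: [1.0, -0.016, 0.001, 0.0]
force: [-0.1, 0.4, -6.3]
finger_gap: 0.268
gripper_force: 79.3
tcp [0.5392 0.1845 0.3422] yaw -1.92 z axis [ 0.0019 -0.0011 -1.    ] t 11.25 F [-0.48  1.04 -7.24] tq [-0.04  0.02 -0.06] gap 0.27 grip 79.58491802215576
dp now axes [ 0.0003 -0.0065  0.0245] dp goal axes [ 0.0004 -0.0065  0.0245] drot [ 1.6e-04 -3.0e-04 -7.0e-05]
```

View pics/w3.png

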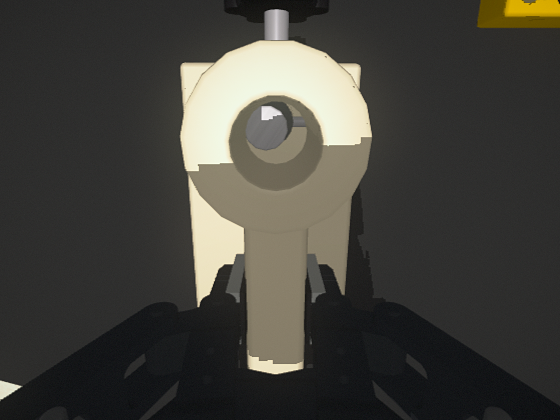

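View pics/t3.png

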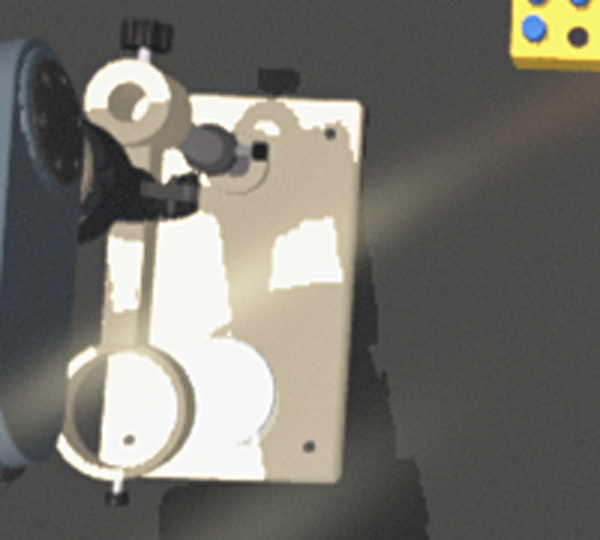

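The wrist view shows the column top through the bore, at about (269,128), with the upper bore mouth centred at about (276,143). The top view shows the carrier above and parallel to the stand. Next I compute the bore, column and plate directions in the wrist camera frame.

```bash
cat > fit.py <<'E'
from h import *
import sys
f=np.load(sys.argv[1]);m={k:f[k] for k in('fx','fy','cx','cy','origin','attitude')};p=f['p'];d=f['d']
zt=float(sys.argv[2])  # collar top height
# points from depth -> world, classify by height within bore window
v,u=np.mgrid[0:420,0:560];P=np.stack([(u-m['cx'])/m['fx']*d,-(v-m['cy'])/m['fy']*d,-d],-1)
W=R.from_quat(m['attitude']).apply(P.reshape(-1,3)).reshape(P.shape)+m['origin'];z=W[...,2]
win=(u>175)&(u<380)&(v>35)&(v<240)
cm=(win&(z>zt-.008)&(d>0)).astype(np.uint8)
o=max(cv2.findContours(cm,0,1)[0],key=cv2.contourArea)
top=(win&(abs(z-.222)<.006)&(d>0)).astype(np.uint8)
c=max(cv2.findContours(top,0,1)[0],key=cv2.contourArea)
hole=((cm==0)*255*(((u-276)**2+(v-143)**2)<60**2)).astype(np.uint8)
hc=max(cv2.findContours(hole,0,1)[0],key=cv2.contourArea)
print("collar z med",np.median(z[cm>0]))
B=[ray(m,*q[0],zt) for q in hc];Cc=[ray(m,*q[0],.222) for q in c]
b=cv2.minEnclosingCircle(np.float32([x[:2] for x in B]));k=cv2.minEnclosingCircle(np.float32([x[:2] for x in Cc]))
print("bore mouth (top)",b,"column top",k,"err col-bore",np.subtract(k[0],b[0]).round(4))
E
python3 fit.py w3.npz 0.3165
python3 - <<'E'
from h import *
from station import manip
f=np.load("w3.npz");m={k:f[k] for k in('fx','fy','cx','cy','origin','attitude')}
print("col by eye",ray(m,269,128.5,.222),"bore by eye",ray(m,276,143,.3165))
m=manip.camera_model("top")
q=lambda u,v,z:ray(m,60+u/3,140+v/3,z)
b=q(128,102,.3165);r=q(129,411,.29);print("top: bore",b,"ring",r,np.linalg.norm((b-r)[:2]),"yaw",np.degrees(np.arctan2(*(r-b)[1::-1])))
E
```

```text
collar z med 0.31670896722107067
bore mouth (top) ((0.6047155857086182, 0.18194855749607086), 0.012487392872571945) column top ((0.6038055419921875, 0.18712498247623444), 0.012416279874742031) err col-bore [-0.0009  0.0052]
col by eye [0.60355721 0.18562994 0.222     ] bore by eye [0.60426894 0.1820279  0.3165    ]
top: bore [0.60325579 0.18018402 0.3165    ] ring [0.40340369 0.17981342 0.29      ] 0.19985244195534482 yaw -179.8937536529171
```

```bash
cat > top.py <<'E'
from h import *
from station import manip
import sys
m=manip.camera_model("top");f=np.load(sys.argv[1]);d=f['d'];zu=float(sys.argv[2])
v,u=np.mgrid[0:420,0:560];P=np.stack([(u-m['cx'])/m['fx']*d,-(v-m['cy'])/m['fy']*d,-d],-1)
W=R.from_quat(m['attitude']).apply(P.reshape(-1,3)).reshape(P.shape)+m['origin']
S=f['p'].astype(int)
def outer(c,z,r0,zlo):
    pts=[]
    ok=(W[...,2]>zlo)&(W[...,2]<z+.012)
    w=W[ok];uv=np.stack([u[ok],v[ok]],1)
    X=np.array([ray(m,a,b,z)[:2] for a,b in uv]);k=np.hypot(*(X-c).T)<r0+.006
    return X[k],uv[k]
from scipy.optimize import least_squares
for n,c,z,ro,ri in(("ring",(.404,.184),zu+.026,.045,.038),("bore",(.6037,.183),zu+.052,.028,.013)):
    c=np.array(c)
    for it in range(8):
        X,uv=outer(c,z,ro,z-.010)
        r=np.hypot(*(X-c).T);X=X[r>ri-.006]
        # centroid of annulus by angle bins (uniform weights)
        a=np.arctan2(*(X-c).T[::-1]);mid=(ro+ri)/2
        s=least_squares(lambda q:np.hypot(*(X-q).T)-mid,c,loss='soft_l1',f_scale=.003);c=s.x
    print(n,c.round(4),len(X),"angle cover",np.histogram(a,8,(-np.pi,np.pi))[0])
    if n=="ring":rc=c
print("yaw",np.degrees(np.arctan2(*(rc-c)[::-1])),np.linalg.norm(rc-c))
E
python3 top.py t3.npz 0.2645
```

```text
ring [0.4056 0.1863] 537 angle cover [68 75 71 94 92 26 36 75]
bore [0.6037 0.1793] 528 angle cover [74 73 64 63 70 70 66 48]
yaw 177.97119047808934 0.1982660443943278
```

```bash

python3 -m crank '[{"dp":[-0.0007,-0.005,0],"delta_rot":[0.0001,-0.0002,0],"fingers":-1},{"dp":[-0.0007,-0.0055,0],"delta_rot":[0,0,0],"fingers":-1},{"dp":[0,0,0.006],"delta_rot":[0,0,0],"fingers":-1},{"dp":[0,0,0.008],"delta_rot":[0,0,0],"fingers":-1},{"dp":[0,0,0.007],"delta_rot":[0,0,0],"fingers":-1},{"dp":[0,0,0.004],"delta_rot":[0,0,0],"fingers":-1},{"dp":[0,0,0],"delta_rot":[0,0,0],"fingers":-1},{"dp":[0,0,0],"delta_rot":[0,0,0],"fingers":-1},{"dp":[0,0,0],"delta_rot":[0,0,0],"fingers":-1},{"dp":[0,0,0],"delta_rot":[0,0,0],"fingers":-1},{"dp":[0,0,0],"delta_rot":[0,0,0],"fingers":-1},{"dp":[0,0,0],"delta_rot":[0,0,0],"fingers":-1}]' >/dev/null
python3 plan.py 0.5395 0.1898 0.33 -1.9
python3 - <<'E'
from h import *
from station import manip
m=manip.camera_model("wrist");p,d=manip.snapshot("wrist");np.savez("w4.npz",p=p,d=d,**m);cv2.imwrite("pics/w4.png",p[:,:,::-1])
p,d=manip.snapshot("top");np.savez("t4.npz",p=p,d=d)
E
python3 fit.py w4.npz 0.304; python3 top.py t4.npz 0.252
```

```text
tcp [0.5389 0.1909 0.33  ] yaw -1.84 z axis [ 1.7e-03  2.0e-04 -1.0e+00] t 12.35 F [-0.14  0.06 -7.26] tq [-0.01 -0.05 -0.01] gap 0.27 grip 79.55827474594116
dp now axes [ 0.0012  0.0022 -0.0001] dp goal axes [ 0.0012  0.0022 -0.0001] drot [-3.0e-05 -2.6e-04  1.8e-04]
collar z med 0.3044027073199686
bore mouth (top) ((0.6044244766235352, 0.18865397572517395), 0.012408073991537094) column top ((0.6041721105575562, 0.1875176876783371), 0.012466313317418098) err col-bore [-0.0003 -0.0011]
ring [0.4052 0.1927] 541 angle cover [66 79 71 91 89 31 43 71]
bore [0.6033 0.186 ] 515 angle cover [65 69 66 59 69 77 59 51]
yaw 178.05958761295594 0.19819874981980576
```

View pics/w4.png

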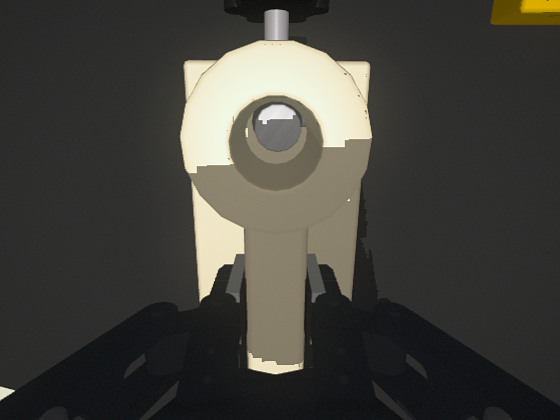

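The column top now shows centred in the bore at (277,128), with residual error about 1 mm in y and about 30 mm of clearance. One small trim, then hold and hand in.

```bash

python3 -m crank '[{"dp":[0,0.0015,0],"delta_rot":[0,-0.0001,0],"fingers":-1},{"dp":[0,0,0],"delta_rot":[0,0,0],"fingers":-1},{"dp":[0,0,0],"delta_rot":[0,0,0],"fingers":-1},{"dp":[0,0,0],"delta_rot":[0,0,0],"fingers":-1},{"dp":[0,0,0],"delta_rot":[0,0,0],"fingers":-1},{"dp":[0,0,0],"delta_rot":[0,0,0],"fingers":-1},{"dp":[0,0,0],"delta_rot":[0,0,0],"fingers":-1},{"dp":[0,0,0],"delta_rot":[0,0,0],"fingers":-1},{"dp":[0,0,0],"delta_rot":[0,0,0],"fingers":-1},{"dp":[0,0,0],"delta_rot":[0,0,0],"fingers":-1}]' >/dev/null
python3 plan.py 0.5395 0.1898 0.33 -1.9
python3 - <<'E'
from h import *
from station import manip
m=manip.camera_model("wrist");p,d=manip.snapshot("wrist");np.savez("w5.npz",p=p,d=d,**m)
E
python3 fit.py w5.npz 0.304
```

```text
tcp [0.5388 0.1901 0.3298] yaw -1.84 z axis [ 7.e-04  2.e-04 -1.e+00] t 13.2833 F [ 0.31  0.74 -6.68] tq [-0.01 -0.02  0.  ] gap 0.268 grip 79.55819249153137
dp now axes [ 0.0014  0.0006 -0.0004] dp goal axes [ 0.0014  0.0006 -0.0004] drot [-3.0e-05 -1.1e-04  1.7e-04]
collar z med 0.30416164152900643
bore mouth (top) ((0.6039721965789795, 0.18802949786186218), 0.01239826250821352) column top ((0.6040458679199219, 0.187552347779274), 0.01240309327840805) err col-bore [ 0.0001 -0.0005]
```

```bash
python3 -c "
from station import manip
print(manip.sign_off())"
```

```text
the job is handed in; nothing more can be done
None
```

I've handed the job in with the arm still gripping the carrier at its balance point. It is level to about 0.1°, with the bore centred over the column top to within about 1 mm and about 3 cm clear, and the ring over the stage to within roughly 3 mm. I saw no sign of contact with the stand or the other objects.

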